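# Free the two draw latches and open the instrument case

## Task

Take the tape measure off the lid of the grey instrument case and stand it upright on the bench, clear of the case. Then lift both draw latch levers on the front of the case up past centre until their bails let go, and swing the lid right back until it rests open against its stop. Leave the other things on the bench where they are.

Things in the scene. Friction and masses are not known exactly. Their poses are not given: they have to be found in the camera images.
- case: grey steel instrument case bolted down, 120 mm deep (x) by 260 mm wide (y), 112 mm high with its lid; origin at the centre of its underside, x from its front (latch side, towards the robot at yaw 0) to its back, z up. Bare rim of the lower half at 88 mm. It is the box with the two wire-bail latches, not the bigger toolbox close behind it. A 0.4 m high parts rack fills the bench left of y = 0.39 m from x = 0.45 m on: keep the hand and wrist clear of it.
- lid (a joint): lid of the case: angle in rad about its back hinge; 0 = shut, 1.85 = right back against its stop. Once both latches are free a spring pin pushes it up to about 0.6, and it rests there; beyond about 1.6 it falls back to the stop by its own weight. 0.25 kg.
- lid_hinge (a point): point on the lid's hinge axis (along the case's y), at [60, 0, 100] mm in the case's frame
- lid_front_edge (a point): middle of the lower front edge of the lid's 22 mm high rim; moves with the lid. Shut, it lies 122 mm in front of and 12 mm below the hinge axis. The lid is a 6 mm plate with a 3 mm rim, flat on top, top at 112 mm when shut.
- lever_left (a joint): left draw latch (+y side of the case, seen from the robot): angle of its lever in rad about a hinge along the case's y axis; 0 = closed, 0.95 = thrown fully open, tip swung up and away from the robot till it stands upright. It is over-centre: a spring holds it shut up to 0.35, beyond which it snaps over by itself to 0.95 and stays. About 3 to 4 N at the tip are needed. The wire bail it carries lets go of the lid's keeper at about 0.4.
- lever_right (a joint): right draw latch (-y side of the case, seen from the robot): angle of its lever in rad about a hinge along the case's y axis; 0 = closed, 0.95 = thrown fully open, tip swung up and away from the robot till it stands upright. It is over-centre: a spring holds it shut up to 0.35, beyond which it snaps over by itself to 0.95 and stays. About 3 to 4 N at the tip are needed. The wire bail it carries lets go of the lid's keeper at about 0.4.
- lever_left_tip (a point): outer end of the left lever, centre of its rounded end (a 24 mm wide bar, 7 mm thick at the end). Closed it sticks out 64 mm in front of (case -x) and 58 mm above its hinge, so 90 mm in front of the case's front wall and 128 mm above the bench, with nothing beneath but a flat spanner on the bench; a closed fingertip held in front of and under the end, leaning back toward the robot, can push it up and over along its arc.
- lever_right_tip (a point): outer end of the right lever, centre of its rounded end (a 24 mm wide bar, 7 mm thick at the end). Closed it sticks out 64 mm in front of (case -x) and 58 mm above its hinge, so 90 mm in front of the case's front wall and 128 mm above the bench, with nothing beneath but a flat spanner on the bench; a closed fingertip held in front of and under the end, leaning back toward the robot, can push it up and over along its arc.
- lever_left_pivot (a point): hinge of the left lever: fixed to the case at [-86, +85, 70] mm in the case's frame; hinge axis along the case's y
- lever_right_pivot (a point): hinge of the right lever: fixed to the case at [-86, -85, 70] mm in the case's frame; hinge axis along the case's y
- tape_measure: tape measure standing on the lid, 35 (own x) by 75 (own y) by 67 mm high, about 0.28 kg; origin at the centre of its underside, z up. Grip it across the 35 mm. Anywhere clear on the bench will do for it.
- oil_filter: bystander: upright black and orange spin-on filter, 73 mm across, 84 mm high, beside the case; origin at the centre of its underside
- coupler_black: bystander: upright black rubber hose coupler with two clamps, 72 by 79 mm, 75 mm high, on the other side of the case; origin at the centre of its underside
- spanner_19: bystander: steel spanner lying flat along the front of the case under the levers, 43 (x) by 247 (y) mm, 9 mm thick; origin at its centre, underside
- pliers: bystander: pliers lying flat, 198 (x) by 61 (y) mm, 13 mm thick; origin at the centre, underside
- glue_bottle: bystander: upright small white bottle with a red cap, 46 mm across, 109 mm high; origin at the centre of its underside
- relay_box: bystander: small brown carton, 50 (x) by 76 (y) mm, 52 mm high; origin at the centre of its underside
Mind the look-alikes: they are no part of the job. What is shaped like the tape_measure but green or purple is not meant.

How it is judged:
By the outcome, as a careful person would: the job done as asked, in the order asked, and still so for the second after the job is handed in, with the robot touching nothing.
It also fails if it takes over 64 s, if anything falls off the work surface, if the arm or the gripper's body presses on something with over 40 N, if the wrist force passes 120 N, or if a joint passes its speed limit or range.

## Robot

A 7-joint arm with a two-finger parallel gripper is mounted at the origin on a cart in front of the work surface, level with it; the furniture and walls round the work are solid. World frame = base frame: x ahead of the robot, y to its left, z up, the work surface at z = 0. Lengths are in m, angles in rad, forces in N, time in s.
With the tool pointing down it reaches from about 0.425 to 0.875 m from the base axis. Payload 4.7 kg.
Tool frame: the origin (TCP) lies midway between the tips of the shut fingers; the grasp point (between the pads) lies 19 mm behind it; z points along the fingers, y is the line along which they close (so a half turn about z gives the same grasp; the last joint's range is limited). The gripper opens to 87 mm and grips with 3 to 60 N. Pads are 19 mm wide; open, the fingers measure 117 mm over their backs; the gripper's body (75 mm by 190 mm) begins 51 mm behind the grasp point.
Start: joints at [-1.227, 0.321, -0.07, 1.45, 0.023, 1.371, -0.057], TCP at [0.211, 0.615, 0.223] pointing down, gripper open.
Joint ranges: [-2.86, 2.86], [-0.3, 2.09], [-1.38, 1.24], [0.06, 2.45], [-1.56, 4.7], [0.09, 2.05], [-2.69, 2.69]. Speed limits (rad/s): [2.57, 2.57, 3.14, 3.14, 3.14, 3.14, 3.14].

## Interface

Orientations are given as a rotation vector (axis times angle).
In Python, from bench import ctrl, get_image, calibration gives the robot as it stands.
- The arm moves only by the tool apply_moves, never from a script. Its arguments are lists of equal length, an entry for each row: "dp": the shift along the tool's x, y, z in m, a list of three; "twist": the turn, a rotation vector about the tool's x, y, z in rad, a list of three; "fingers": the closure, from 0 (fully open) to 1 (shut). In form: {"dp": [[dx, dy, dz], ...], "twist": [[ax, ay, az], ...], "fingers": [fingers, ...]}. A call has 1 to 10 rows; each row shifts and turns the commanded pose from where the row before left it, along the tool's axes as they then stand; what a row does not reach is not made up. A row lasts 1/10 s, in which the tool goes at most 50 mm and 8.59 degrees, less where a joint would pass 70% of its speed; a pose out of reach is approached as far as the arm can. A call is refused whole if a number of a shift passes 0.05 or a number of a turn 0.15, either way. A call with a gripper value outside its range is refused whole. The fingers move at their own pace and stop on an object; "newtons" is the grip in N (left out, the last holds). Time passes only in rows, so rows that do not move let the fingers close. It gives the time, the measured TCP pose, the force, the opening and the grip force at its end, in the units of the state.
- ctrl.get_state(): the state, without advancing time (a new reading comes with each control period).
- get_image(name): name is "scene" or "top" or "wrist"; returns the picture (400x640x3 uint8, red, green, blue); there is no depth.
- calibration(name): a dict with "fx", "fy", "cx", "cy" (pixels), "k1" (the pictures are not rectified: a ray, as slopes to the right and down, at radius r is drawn at 1 + k1 r^2 times it, then the intrinsics apply), "eye" and "attitude" of the camera in the world; the wrist camera has in their place "hand_eye" (4x4, takes a point from camera to tool coordinates, whose origin is the TCP and whose axes are the flange's). Camera axes: x right, y up, looking along -z (the intrinsics and any distortion apply to the point x, -y, -z); pixel columns grow to the right and rows downward; lengths in m; the calibration is good to about 2 mm. A picture is of the moment at which its call begins: read the wrist's pose just before it. calibration takes no time and is no camera call.
- ctrl.close_job(): hands the job in; it is judged then, once.
The state is a dict: "time": time; "joint_positions": joint angles; "qd": joint speeds; "joint_torque": joint torques, N m; "position": TCP position; "tool_rot": TCP orientation; "ft_force": force on the tool from outside, world axes, zero at the start; "torque": the same for the moment, N m; "grip_width": opening from 0.0 (shut) to 1.0 (fully open); "grip_force": force on a finger pad.
Only numpy, scipy, OpenCV 4.12 (cv2) and the standard library are available. Lean on these libraries where they do the work, as an engineer would, in place of code of your own. Each camera call takes 0.05 s, during which the arm holds its last target. There are 200 camera calls.

## Working session

There is one attempt and no reset: what is moved stays moved. The work goes in short steps, Python scripts to look and compute and a tool call to move; the robot and the scene stay as the last step left them, time stands still between calls to the robot, and variables do not carry over. Pictures are saved under pics/ and viewed, at most 10 in all, crops included, and the job is handed in when it is done.

Besides the shell and the picture viewer there is one more tool, called after "Emit:" as name(argument=value, ...) on one line, values as JSON. apply_moves: Moves the arm, as the interface text tells. Its arguments: {"type":"object","properties":{"dp":{"type":"array"},"twist":{"type":"array"},"fingers":{"type":"array"},"newtons":{"type":"number"}},"required":["dp","twist","fingers"]}

```bash
ls; mkdir -p pics; python3 - <<'E'
from bench import ctrl,get_image,calibration
import cv2
for n in("scene","top"):
    cv2.imwrite(f"pics/{n}0.png",get_image(n)[:,:,::-1]); print(n,calibration(n))
print(calibration("wrist"));print(ctrl.get_state())
E
```

```text
pics
scene {'fx': 520.8377338495224, 'fy': 520.8377338495224, 'cx': 318.86726180041165, 'cy': 192.2580732802402, 'k1': 0.05456202331142155, 'eye': array([-0.45275641, -0.96540467,  0.87564304]), 'attitude': array([ 1.00747817, -0.43517039, -0.72742778])}
top {'fx': 427.72765610701225, 'fy': 427.72765610701225, 'cx': 318.10695822029584, 'cy': 213.02987468964037, 'k1': 0.03448073148625205, 'eye': array([ 0.4584606 , -0.03552957,  1.24497197]), 'attitude': array([ 0.06199307, -0.05591574, -1.55604897])}
{'fx': 355.12055178570245, 'fy': 355.12055178570245, 'cx': 320.51244237308117, 'cy': 198.28104768424018, 'k1': -0.02032090859017656, 'hand_eye': array([[ 8.70050394e-04,  9.53148448e-01,  3.02501702e-01,
         8.42444423e-02],
       [ 9.99999518e-01, -6.91881287e-04, -6.96142858e-04,
        -9.58612163e-04],
       [-4.54232217e-04,  3.02502162e-01, -9.53148590e-01,
        -1.61839344e-01],
       [ 0.00000000e+00,  0.00000000e+00,  0.00000000e+00,
         1.00000000e+00]])}
{'time': 0.1, 'joint_positions': array([-1.22690429,  0.32177953, -0.07007047,  1.45155513,  0.0226213 ,
        1.37075808, -0.05688733]), 'qd': array([-0.00030817, -0.00081416, -0.00047432, -0.00154319, -0.00110029,
        0.00036294,  0.00088818]), 'joint_torque': array([ 9.00403779e-05, -4.92566729e+01, -4.05773772e-01, -3.13400137e+01,
       -6.41791779e-02,  3.94449814e-02,  8.26767996e-05]), 'position': array([0.21040479, 0.6144943 , 0.22154978]), 'tool_rot': array([-5.15615715e-01, -3.09882127e+00,  2.67889274e-03]), 'ft_force': array([ 0.51100598, -0.17587283, -0.18119692]), 'torque': array([ 0.01553403,  0.0340858 , -0.05507706]), 'grip_force': 0.0, 'grip_width': 1.0016361102679057}
```

View pics/scene0.png

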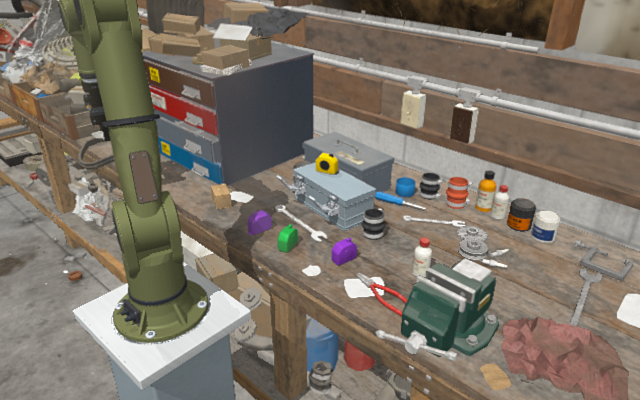

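View pics/top0.png

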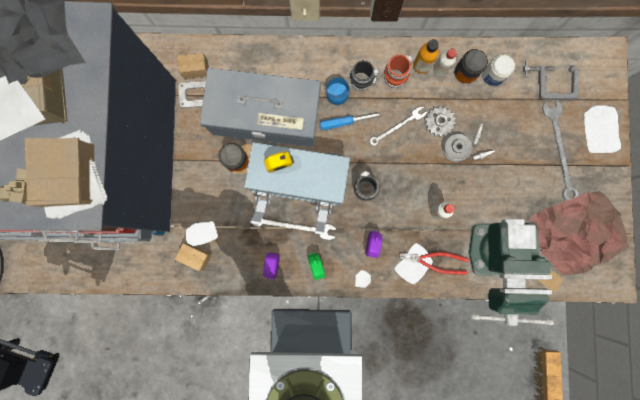

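The top view shows the yellow tape on the case lid at about (278,160). The green (317,266) and purple (272,265), (374,244) look-alikes stand on the bench. The case lid spans about (247..350, 145..202), with lever tips near (260,222) and (321,228). Only the yellow one stands on the lid, so it is the one meant. I'll confirm this in a crop.

```bash
cat > h.py <<'E'
import numpy as np,cv2
from scipy.spatial.transform import Rotation as R
from bench import ctrl,get_image,calibration
def cam(n,st=None):
    c=calibration(n)
    if n=="wrist":
        T=np.eye(4);T[:3,:3]=R.from_rotvec(st["tool_rot"]).as_matrix();T[:3,3]=st["position"]
        T=T@c["hand_eye"];return c,T[:3,:3],T[:3,3]
    return c,R.from_rotvec(c["attitude"]).as_matrix(),np.array(c["eye"])
def ray(n,uv,st=None):
    c,A,e=cam(n,st);K=np.array([[c["fx"],0,c["cx"]],[0,c["fy"],c["cy"]],[0,0,1]])
    p=cv2.undistortPoints(np.array([[uv]],float),K,np.array([c["k1"],0,0,0,0]))[0,0]
    return e,A@np.array([p[0],-p[1],-1])
def onz(n,uv,z,st=None):
    e,d=ray(n,uv,st);return e+d*(z-e[2])/d[2]
def proj(n,P,st=None):
    c,A,e=cam(n,st);q=A.T@(np.array(P)-e);s=np.array([q[0],-q[1]])/-q[2]
    s=s*(1+c["k1"]*s@s);return s*c["fx"]+[c["cx"],c["cy"]]
E
python3 - <<'E'
from h import *
t=cv2.imread("pics/top0.png");s=cv2.imread("pics/scene0.png")
a=cv2.resize(t[130:250,230:370],None,fx=5,fy=5,interpolation=cv2.INTER_CUBIC)[:600,:700]
cv2.imwrite("pics/c1.png",a)
b=cv2.resize(s[140:250,260:400],None,fx=5,fy=5,interpolation=cv2.INTER_CUBIC)
cv2.imwrite("pics/c2.png",b)
hsv=cv2.cvtColor(t,cv2.COLOR_BGR2HSV)
m=cv2.inRange(hsv,(22,150,120),(35,255,255))[130:190,230:320]
cs,_=cv2.findContours(m,0,2);c=max(cs,key=cv2.contourArea)
r=cv2.minAreaRect(c);box=cv2.boxPoints(r)+[230,130];print(r,box)
print([onz("top",q,.179).round(3) for q in box])
for q in[(317,266),(272,265),(374,244),(446,210),(437,262),(192,256),(232,157),(367,186)]:print(q,onz("top",q,.03).round(3))
E
```

```text
((47.750003814697266, 30.749996185302734), (15.17893123626709, 26.246902465820312), 71.56504821777344) [[262.90000153 157.69999886]
 [287.80000305 149.3999958 ]
 [292.6000061  163.79999542]
 [267.70000458 172.09999847]]
[array([0.677, 0.11 , 0.179]), array([0.699, 0.048, 0.179]), array([0.662, 0.035, 0.179]), array([0.64 , 0.097, 0.179])]
(317, 266) [ 0.4   -0.029  0.03 ]
(272, 265) [0.401 0.098 0.03 ]
(374, 244) [ 0.464 -0.19   0.03 ]
(446, 210) [ 0.564 -0.393  0.03 ]
(437, 262) [ 0.416 -0.367  0.03 ]
(192, 256) [0.424 0.324 0.03 ]
(232, 157) [0.708 0.219 0.03 ]
(367, 186) [ 0.629 -0.169  0.03 ]
```

View pics/c1.png

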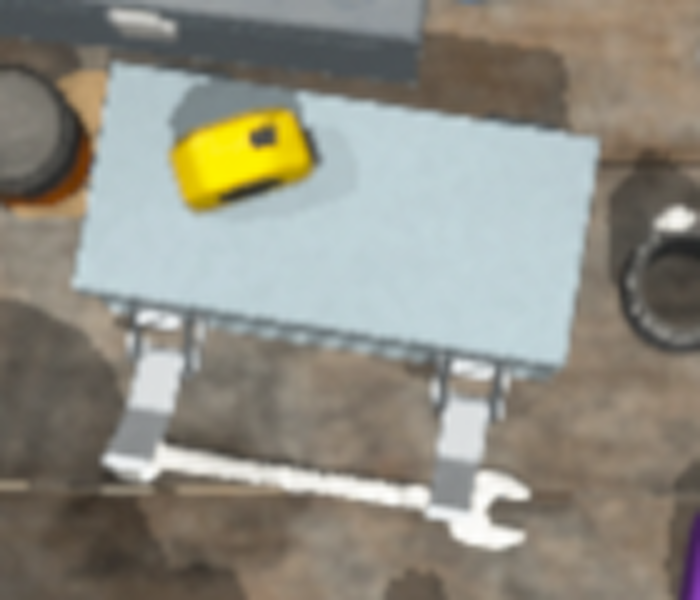

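View pics/c2.png

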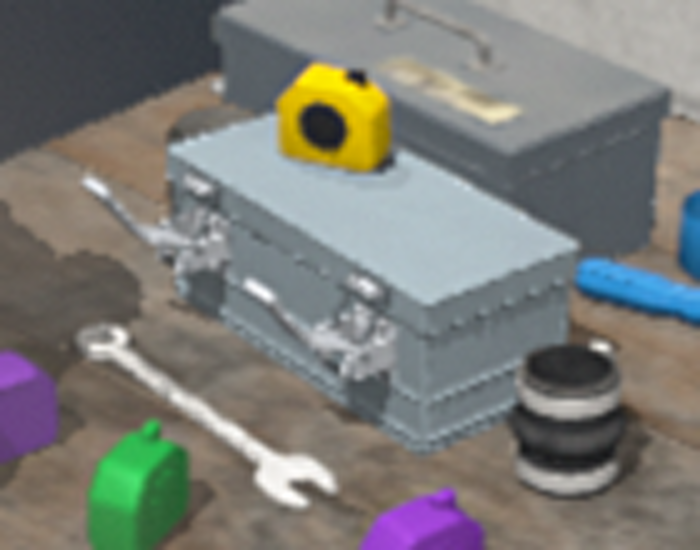

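The crops show the yellow tape standing on the lid near c1 (243,160). The lid corners are at c1 (112,63), (598,140), (75,290) and (565,365), and the lever ends at about (132,466) and (453,510). The yellow tape is the only one on the lid, so it is confirmed.

```bash
python3 - <<'E'
from h import *
f=lambda u,v:(230+u/5,130+v/5)
g=lambda u,v:(260+u/5,140+v/5)
def tri(a,b):
    (e1,d1),(e2,d2)=ray("top",a),ray("scene",b)
    s=np.linalg.lstsq(np.c_[d1,-d2],e2-e1,rcond=None)[0];p,q=e1+s[0]*d1,e2+s[1]*d2
    return ((p+q)/2).round(3),np.linalg.norm(p-q).round(4)
C=[onz("top",f(*q),.112) for q in[(112,63),(598,140),(75,290),(565,365)]]
for c in C:print(c.round(3))
print("toolbox",tri(f(425,20),g(512,152)))
print("tipR",tri(f(453,510),g(252,285)),"tipL",tri(f(132,466),g(92,184)))
print("lid FR",tri(f(565,365),g(430,305)), "BR",tri(f(598,140),g(578,243)))
v=(C[0]-C[1]+C[2]-C[3]);yaw=np.arctan2(-v[0],v[1]);ctr=np.mean(C,0);print("yaw",yaw,ctr.round(3))
Rz=R.from_euler('z',yaw).as_matrix()
for n,p in dict(tipL=[-.150,.085,.128],tipR=[-.150,-.085,.128],lev2=[-.076,.085,.156]).items():print(n,(ctr*[1,1,0]+Rz@p).round(3))
# image check of predicted tips
for s in(1,-1):
  p=ctr*[1,1,0]+Rz@[-.15,s*.085,.128];a=proj("top",p);print(((a-[230,130])*5).round(0),((proj("scene",p)-[260,140])*5).round(0))
E
```

```text
[0.731 0.149 0.112]
[ 0.693 -0.113  0.112]
[0.608 0.165 0.112]
[ 0.571 -0.096  0.112]
toolbox (array([ 0.753, -0.018,  0.123]), np.float64(0.0027))
tipR (array([ 0.492, -0.037,  0.135]), np.float64(0.0027)) tipL (array([0.514, 0.129, 0.135]), np.float64(0.0021))
lid FR (array([ 0.573, -0.098,  0.113]), np.float64(0.0058)) BR (array([ 0.694, -0.115,  0.113]), np.float64(0.0052))
yaw -0.14203804263934175 [0.651 0.026 0.112]
tipL [0.514 0.132 0.128]
tipR [ 0.49  -0.037  0.128]
lev2 [0.588 0.121 0.156]
[130. 465.] [ 88. 192.]
[451. 515.] [252. 297.]
```

Emit:
apply_moves(dp=[[0, 0, -0.03], [0, 0, -0.03], [0, 0, -0.03]], twist=[[0, 0, 0], [0, 0, 0], [0, 0, 0]], fingers=[0.2, 0.2, 0.2])

```text
time: 0.4
position: [0.2104, 0.6146, 0.3128]
tool_rot: [-0.516, -3.099, 0.002]
ft_force: [-0.8, 0.5, 0.1]
grip_width: 0.837
grip_force: 0.0
```

```bash
cat >> h.py <<'E'
def pose(az,th):
    a,t=np.radians([az,th]);z=np.array([np.cos(a)*np.sin(t),np.sin(a)*np.sin(t),-np.cos(t)])
    y=np.array([np.cos(a)*np.cos(t),np.sin(a)*np.cos(t),np.sin(t)]);return np.c_[np.cross(y,z),y,z]
def plan(legs,start=None):
    """legs: (pos,az,tilt); prints the rows' steps, rounded"""
    s=ctrl.get_state();p=s["position"];Q=R.from_rotvec(s["tool_rot"]).as_matrix()
    if start: p,Q=np.array(start[0]),pose(*start[1:])
    for P,az,th in legs:
        P=np.array(P,float);T=pose(az,th);w=R.from_matrix(Q.T@T).as_rotvec()
        n=max(1,int(np.ceil(max(np.linalg.norm(P-p)/.045,np.linalg.norm(w)/.13))))
        D=[];W=np.round(w/n,3)
        for i in range(n):
            d=np.round(Q.T@((P-p)/(n-i)),3);D.append(d.tolist());p=p+Q@d;Q=Q@R.from_rotvec(W).as_matrix()
        print(n,"rows dp",D,"twist",W.tolist())
E
python3 - <<'E'
from h import *
plan([((.40,.20,.32),27,0),((.67,.073,.25),19,0)])
E
```

```text
11 rows dp [[-0.029, -0.03, -0.001], [-0.03, -0.028, -0.001], [-0.032, -0.026, -0.001], [-0.034, -0.023, -0.0], [-0.036, -0.021, -0.001], [-0.037, -0.019, -0.0], [-0.038, -0.016, -0.001], [-0.039, -0.013, -0.0], [-0.04, -0.01, -0.001], [-0.041, -0.007, -0.0], [-0.042, -0.005, -0.001]] twist [-0.0, 0.0, 0.07]
7 rows dp [[-0.034, 0.026, 0.01], [-0.033, 0.027, 0.01], [-0.033, 0.027, 0.01], [-0.032, 0.028, 0.01], [-0.031, 0.029, 0.01], [-0.031, 0.03, 0.01], [-0.03, 0.03, 0.01]] twist [-0.0, 0.0, 0.02]
```

Emit:
apply_moves(dp=[[-0.03, -0.033, 0], [-0.033, -0.031, 0], [-0.035, -0.028, 0], [-0.037, -0.025, 0], [-0.039, -0.022, 0], [-0.041, -0.019, 0], [-0.042, -0.016, 0], [-0.043, -0.013, 0], [-0.044, -0.009, 0], [-0.045, -0.006, 0]], twist=[[0, 0, 0.077], [0, 0, 0.077], [0, 0, 0.077], [0, 0, 0.077], [0, 0, 0.077], [0, 0, 0.077], [0, 0, 0.077], [0, 0, 0.077], [0, 0, 0.077], [0, 0, 0.077]], fingers=[0.2, 0.2, 0.2, 0.2, 0.2, 0.2, 0.2, 0.2, 0.2, 0.2])

```text
time: 1.4
position: [0.392, 0.2018, 0.3123]
tool_rot: [-1.646, -2.676, -0.0]
ft_force: [0.3, 0.1, -0.1]
grip_width: 0.799
grip_force: 0.0
```

Emit:
apply_moves(dp=[[-0.034, 0.026, 0.01], [-0.033, 0.027, 0.01], [-0.033, 0.027, 0.01], [-0.032, 0.028, 0.01], [-0.031, 0.029, 0.01], [-0.031, 0.03, 0.01], [-0.03, 0.03, 0.01], [0, 0, 0]], twist=[[0, 0, 0.02], [0, 0, 0.02], [0, 0, 0.02], [0, 0, 0.02], [0, 0, 0.02], [0, 0, 0.02], [0, 0, 0.02], [0, 0, 0]], fingers=[0.2, 0.2, 0.2, 0.2, 0.2, 0.2, 0.2, 0.2])

```text
time: 2.2
position: [0.664, 0.0722, 0.2373]
tool_rot: [-1.833, -2.551, 0.013]
ft_force: [0.4, -1.0, -1.1]
grip_width: 0.803
grip_force: 0.0
```

```bash
python3 - <<'E'
from h import *
s=ctrl.get_state();im=get_image("wrist")[:,:,::-1].copy();cv2.imwrite("pics/w1.png",im)
print(s["position"].round(3),s["tool_rot"].round(3),s["joint_positions"].round(2))
m=cv2.inRange(cv2.cvtColor(im,cv2.COLOR_BGR2HSV),(20,130,80),(35,255,255))
cs,_=cv2.findContours(m,0,2);c=max(cs,key=cv2.contourArea);r=cv2.minAreaRect(c);print(r,cv2.contourArea(c))
for q in cv2.boxPoints(r):print(q.round(0),onz("wrist",q,.179,s).round(3),onz("wrist",q,.112,s).round(3))
E
```

```text
[0.664 0.072 0.237] [-1.833 -2.551  0.013] [-0.55  0.39  0.54  1.39 -0.19  1.42  0.31]
((356.0911865234375, 204.1852569580078), (74.07359313964844, 49.64824676513672), 63.79988098144531) 910.0
[317. 182.] [0.653 0.094 0.179] [0.658 0.076 0.112]
[362. 160.] [0.675 0.117 0.179] [0.687 0.106 0.112]
[395. 226.] [0.712 0.081 0.179] [0.734 0.06  0.112]
[350. 248.] [0.689 0.057 0.179] [0.705 0.028 0.112]
```

View pics/w1.png

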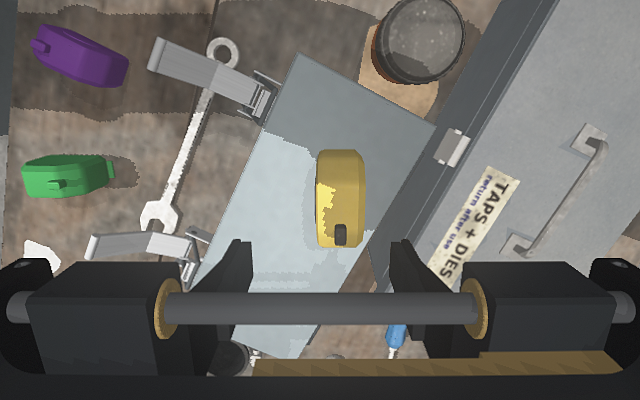

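The wrist picture shows the yellow tape at cols 316–366, rows 150–248, aligned with the tool and a bit to the right, with the fingers either side of it lower down.

```bash
python3 - <<'E'
from h import *
s=ctrl.get_state();Q=R.from_rotvec(s["tool_rot"]).as_matrix()
for q in [(341,199),(318,199),(366,199),(343,150),(340,248)]:
    p=onz("wrist",q,.175,s);print(q,p.round(3),"tool",(Q.T@(p-s["position"])).round(3))
E
```

```text
(341, 199) [0.671 0.089 0.175] tool [0.011 0.013 0.064]
(318, 199) [0.656 0.084 0.175] tool [ 0.011 -0.003  0.064]
(366, 199) [0.686 0.094 0.175] tool [0.011 0.029 0.064]
(343, 150) [0.661 0.12  0.175] tool [0.044 0.013 0.064]
(340, 248) [0.682 0.055 0.175] tool [-0.025  0.013  0.064]
```

Emit:
apply_moves(dp=[[0.009, 0.013, 0.02], [0, 0, 0.04], [0, 0, 0.025], [0, 0, 0.015], [0, 0, 0], [0, 0, 0], [0, 0, 0], [0, 0, 0]], twist=[[0, 0, 0], [0, 0, 0], [0, 0, 0], [0, 0, 0], [0, 0, 0], [0, 0, 0], [0, 0, 0], [0, 0, 0]], fingers=[0.2, 0.2, 0.2, 0.2, 0.2, 0.7, 0.7, 0.7], newtons=25)

```text
time: 3.05
position: [0.6724, 0.0897, 0.1445]
tool_rot: [1.824, 2.556, 0.004]
ft_force: [0.4, 0.4, -0.6]
grip_width: 0.611
grip_force: 0.0
```

Emit:
apply_moves(dp=[[0, 0, 0.005], [0, 0, 0], [0, 0, 0]], twist=[[0, 0, 0], [0, 0, 0], [0, 0, 0]], fingers=[0.8, 0.8, 0.8])

```text
time: 3.35
position: [0.6715, 0.0898, 0.1374]
tool_rot: [-1.825, -2.557, -0.0]
ft_force: [1.3, 0.4, -1.2]
grip_width: 0.39
grip_force: 24.7
```

```bash
python3 - <<'E'
from h import *
s=ctrl.get_state();print(s["grip_width"],s["grip_force"],s["ft_force"])
plan([((.64,.04,.23),5,0),((.54,-.28,.23),-20,0),((.54,-.28,.05),-20,0)])
E
```

```text
0.3896011543263293 24.66974202892743 [ 1.28633794  0.35643472 -1.23372909]
3 rows dp [[-0.012, -0.015, -0.031], [-0.014, -0.014, -0.031], [-0.014, -0.014, -0.031]] twist [0.0, -0.0, 0.081]
8 rows dp [[-0.039, -0.016, 0.0], [-0.04, -0.014, 0.0], [-0.04, -0.012, 0.0], [-0.041, -0.009, 0.0], [-0.041, -0.007, 0.0], [-0.042, -0.005, 0.0], [-0.042, -0.002, 0.0], [-0.041, -0.0, 0.0]] twist [-0.0, -0.0, 0.055]
5 rows dp [[-0.0, -0.0, 0.036], [-0.0, -0.0, 0.036], [-0.0, -0.0, 0.036], [-0.0, -0.0, 0.036], [-0.0, -0.0, 0.036]] twist [-0.0, -0.0, -0.001]
```

Emit:
apply_moves(dp=[[0, 0, -0.03], [0, 0, -0.035], [-0.012, -0.015, -0.015], [-0.014, -0.014, -0.01], [-0.014, -0.014, 0]], twist=[[0, 0, 0], [0, 0, 0], [0, 0, 0.081], [0, 0, 0.081], [0, 0, 0.081]], fingers=[0.8, 0.8, 0.8, 0.8, 0.8])

```text
time: 3.85
position: [0.6399, 0.0393, 0.2288]
tool_rot: [2.125, 2.312, 0.002]
ft_force: [0.3, 0.7, -3.2]
grip_width: 0.393
grip_force: 24.7
```

Emit:
apply_moves(dp=[[-0.039, -0.016, 0], [-0.04, -0.014, 0], [-0.04, -0.012, 0], [-0.041, -0.009, 0], [-0.041, -0.007, 0], [-0.042, -0.005, 0], [-0.042, -0.002, 0], [-0.041, 0, 0], [0, 0, 0.03], [0, 0, 0.04]], twist=[[0, 0, 0.055], [0, 0, 0.055], [0, 0, 0.055], [0, 0, 0.055], [0, 0, 0.055], [0, 0, 0.055], [0, 0, 0.055], [0, 0, 0.055], [0, 0, 0], [0, 0, 0]], fingers=[0.8, 0.8, 0.8, 0.8, 0.8, 0.8, 0.8, 0.8, 0.8, 0.8])

```text
time: 4.85
position: [0.5405, -0.283, 0.1586]
tool_rot: [2.577, 1.79, 0.004]
ft_force: [1.2, 1.6, -4.0]
grip_width: 0.392
grip_force: 24.7
```

Emit:
apply_moves(dp=[[0, 0, 0.035], [0, 0, 0.03], [0, 0, 0]], twist=[[0, 0, 0], [0, 0, 0], [0, 0, 0]], fingers=[0.8, 0.8, 0.8])

```text
time: 5.15
position: [0.5367, -0.2777, 0.0875]
tool_rot: [-2.569, -1.793, 0.009]
ft_force: [-0.6, 0.1, -4.0]
grip_width: 0.393
grip_force: 24.7
```

Emit:
apply_moves(dp=[[0, 0, 0.03], [0, 0, 0.015], [0, 0, 0.008], [0, 0, 0.003], [0, 0, 0], [0, 0, 0]], twist=[[0, 0, 0], [0, 0, 0], [0, 0, 0], [0, 0, 0], [0, 0, 0], [0, 0, 0]], fingers=[0.8, 0.8, 0.8, 0.8, 0.8, 0.8])

```text
time: 5.75
position: [0.5411, -0.2804, 0.0377]
tool_rot: [2.575, 1.797, 0.002]
ft_force: [0.2, 0.8, -2.6]
grip_width: 0.392
grip_force: 24.7
```

Emit:
apply_moves(dp=[[0, 0, 0.006], [0, 0, 0.003], [0, 0, 0.001], [0, 0, 0]], twist=[[0, 0, 0], [0, 0, 0], [0, 0, 0], [0, 0, 0]], fingers=[0.8, 0.8, 0.8, 0.8])

```text
time: 6.15
position: [0.5402, -0.2798, 0.0263]
tool_rot: [-2.576, -1.798, 0.0]
ft_force: [0.1, 0.2, -3.0]
grip_width: 0.387
grip_force: 24.7
```

Emit:
apply_moves(dp=[[0, 0, 0.001], [0, 0, 0.001], [0, 0, 0]], twist=[[0, 0, 0], [0, 0, 0], [0, 0, 0]], fingers=[0.8, 0.8, 0.8])

```text
time: 6.45
position: [0.5406, -0.28, 0.025]
tool_rot: [2.576, 1.798, 0.001]
ft_force: [-1.3, 0.5, 0.9]
grip_width: 0.389
grip_force: 24.6
```

Emit:
apply_moves(dp=[[0, 0, 0], [0, 0, 0], [0, 0, 0], [0, 0, -0.02], [0, 0, -0.04], [0, 0, -0.045], [0, 0, -0.045], [0, 0, -0.03], [0, 0, 0]], twist=[[0, 0, 0], [0, 0, 0], [0, 0, 0], [0, 0, 0], [0, 0, 0], [0, 0, 0], [0, 0, 0], [0, 0, 0], [0, 0, 0]], fingers=[0.4, 0.3, 0.3, 0.3, 0.3, 0.3, 1, 1, 1])

```text
time: 7.35
position: [0.5429, -0.2819, 0.21]
tool_rot: [2.57, 1.794, 0.009]
ft_force: [0.2, -0.6, 0.4]
grip_width: 0.51
grip_force: 0.0
```

```bash
cat >> h.py <<'E'
CY=-.142
def case(x,y,z): return np.array([.651,.026,0])+R.from_euler('z',CY).as_matrix()@(np.array([x,y,z])/1e3)
E
python3 - <<'E'
from h import *
s=ctrl.get_state();print(s["joint_positions"].round(2))
print(case(-180,-85,210),case(-180,-85,88))
plan([(case(-180,-85,220),-8,40),(case(-180,-85,88),-8,40)])
E
```

```text
[-0.23  0.3   0.82  1.6  -0.23  1.33  0.26]
[ 0.46078224 -0.03267028  0.21      ] [ 0.46078224 -0.03267028  0.088     ]
6 rows dp [[0.034, -0.027, -0.002], [0.035, -0.026, -0.004], [0.036, -0.024, -0.007], [0.037, -0.021, -0.009], [0.038, -0.019, -0.011], [0.039, -0.017, -0.013]] twist [-0.114, 0.012, -0.034]
3 rows dp [[0.0, -0.028, 0.034], [0.0, -0.028, 0.034], [0.0, -0.028, 0.034]] twist [-0.001, 0.001, 0.0]
```

Emit:
apply_moves(dp=[[0.034, -0.027, -0.002], [0.035, -0.026, -0.004], [0.036, -0.024, -0.007], [0.037, -0.021, -0.009], [0.038, -0.019, -0.011], [0.039, -0.017, -0.013], [0, 0, 0], [0, 0, 0], [0, 0, 0]], twist=[[-0.114, 0.012, -0.034], [-0.114, 0.012, -0.034], [-0.114, 0.012, -0.034], [-0.114, 0.012, -0.034], [-0.114, 0.012, -0.034], [-0.114, 0.012, -0.034], [0, 0, 0], [0, 0, 0], [0, 0, 0]], fingers=[1, 1, 1, 1, 1, 1, 1, 1, 1])

```text
time: 8.25
position: [0.5013, -0.1316, 0.223]
tool_rot: [2.21, 1.751, 0.413]
ft_force: [0.8, 0.5, 0.1]
grip_width: 0.004
grip_force: 0.0
```

```bash
cat >> h.py <<'E'
def where():
    s=ctrl.get_state();Q=R.from_rotvec(s["tool_rot"]).as_matrix()
    c=R.from_euler('z',-CY).as_matrix()@(s["position"]-[.651,.026,0])*1e3
    print("case mm",c.round(1),"az",np.degrees(np.arctan2(Q[1,1],Q[0,1])).round(1),"tilt",np.degrees(np.arctan2(Q[2,1],-Q[2,2])).round(1),"roll",Q[2,0].round(3),"F",s["ft_force"].round(1),"q",s["joint_positions"].round(2),"t",s["time"])
    return s
E
python3 - <<'E'
from h import *
s=where()
im=get_image("wrist")[:,:,::-1];im2=get_image("scene")[:,:,::-1]
cv2.imwrite("pics/v2.png",np.vstack([cv2.resize(im,(480,300)),cv2.resize(im2[130:330,220:540],(480,300))]))
plan([(case(-180,-85,88),-8,40)])
E
```

```text
case mm [-125.9 -177.2  223. ] az -13.8 tilt 23.4 roll 0.044 F [0.8 0.5 0.1] q [ 0.04 -0.28  0.16  2.12  0.01  0.89 -0.03] t 8.25
4 rows dp [[0.02, -0.028, 0.026], [0.021, -0.029, 0.024], [0.021, -0.03, 0.021], [0.022, -0.032, 0.019]] twist [-0.072, 0.001, -0.023]
```

View pics/v2.png

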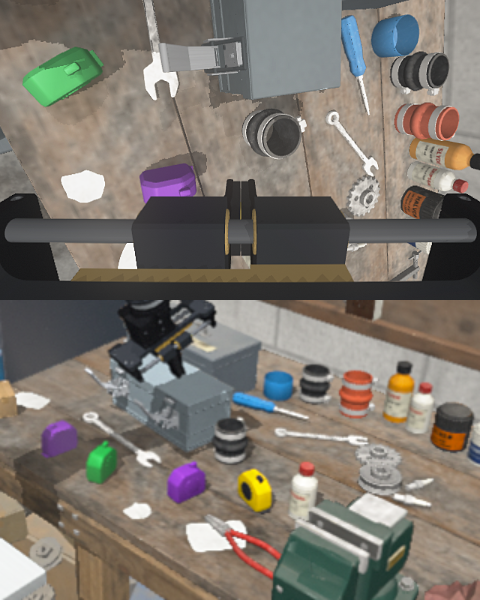

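The lower half shows the yellow tape standing upright on the bench, clear of everything, at about (255,490) in the stacked picture. The arm stopped at tilt 23° because joint 2 is at its limit, so I'll use a 20° lean.

```bash
python3 - <<'E'
from h import *
plan([(case(-181,-85,180),-8,20),(case(-181,-85,101),-8,20)])
E
```

```text
3 rows dp [[0.028, -0.025, 0.006], [0.029, -0.024, 0.007], [0.03, -0.024, 0.006]] twist [0.021, -0.004, -0.03]
2 rows dp [[-0.0, -0.013, 0.037], [-0.0, -0.014, 0.038]] twist [-0.001, 0.0, -0.0]
```

Emit:
apply_moves(dp=[[0.028, -0.025, 0.006], [0.029, -0.024, 0.007], [0.03, -0.024, 0.006], [0, 0, 0], [0, 0, 0]], twist=[[0.021, -0.004, -0.03], [0.021, -0.004, -0.03], [0.021, -0.004, -0.03], [0, 0, 0], [0, 0, 0]], fingers=[1, 1, 1, 1, 1])

```text
time: 8.85
position: [0.4673, -0.0328, 0.1781]
tool_rot: [2.161, 1.879, 0.324]
ft_force: [-0.1, 0.2, 0.7]
grip_width: 0.001
grip_force: 0.0
```

```bash
python3 - <<'E'
from h import *
where()
plan([(case(-181,-85,150),-8,20),(case(-181,-85,101),-8,20)])
E
```

```text
case mm [-173.6  -84.2  178.1] az -8.0 tilt 19.7 roll -0.001 F [-0.1  0.2  0.7] q [ 0.15 -0.3  -0.16  2.21  0.    0.89 -0.15] t 8.85
1 rows dp [[-0.001, -0.016, 0.024]] twist [-0.006, 0.001, 0.0]
2 rows dp [[0.0, -0.009, 0.023], [0.0, -0.008, 0.023]] twist [0.0, 0.0, 0.0]
```

Emit:
apply_moves(dp=[[-0.001, -0.014, 0.024], [0, -0.009, 0.023], [0, -0.008, 0.023], [0, 0, 0]], twist=[[0, 0, 0], [0, 0, 0], [0, 0, 0], [0, 0, 0]], fingers=[1, 1, 1, 1])

```text
time: 9.25
position: [0.4592, -0.0333, 0.099]
tool_rot: [2.166, 1.881, 0.319]
ft_force: [-0.2, -0.0, -0.3]
grip_width: 0.009
grip_force: 0.0
```

```bash
python3 - <<'E'
from h import *
s=where()
cv2.imwrite("pics/w3.png",get_image("wrist")[100:400,60:580,::-1])
plan([(case(-158,-85,109),-8,20),(case(-120,-85,135),-8,20)])
E
```

```text
case mm [-181.5  -85.8   99. ] az -8.0 tilt 19.3 roll -0.001 F [-0.2 -0.  -0.3] q [ 0.15 -0.22 -0.17  2.32  0.02  0.71 -0.17] t 9.25
1 rows dp [[0.0, 0.023, -0.0]] twist [-0.008, 0.001, -0.0]
2 rows dp [[0.0, 0.022, -0.006], [0.0, 0.023, -0.006]] twist [-0.0, 0.0, -0.0]
```

View pics/w3.png

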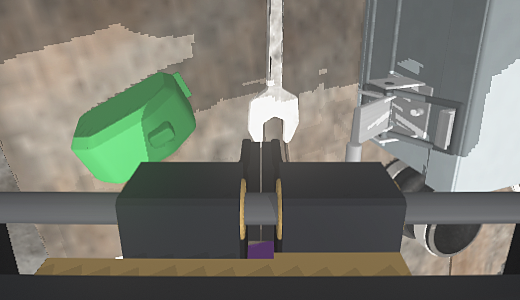

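The wrist crop shows the closed fingertips at (262,145) and the right lever's end to the right, spanning about (353,100)–(353,160). I'll check the lateral alignment by projection.

```bash
python3 - <<'E'
from h import *
s=ctrl.get_state()
for p in [case(-150,-73,128),case(-150,-97,128),case(-86,-73,70),case(-86,-97,70),s["position"]]:print(proj("wrist",p,s)-[60,100])
E
```

```text
[344.23861136 148.31163847]
[340.43091953 194.22311807]
[380.21051873  98.06011671]
[376.51735656 131.70119985]
[262.12464628 157.52977526]
```

Emit:
apply_moves(dp=[[0, 0.012, 0], [0, 0.011, 0], [0, 0.012, -0.003], [0, 0.012, -0.003], [0, 0.012, -0.003], [0, 0, 0]], twist=[[0, 0, 0], [0, 0, 0], [0, 0, 0], [0, 0, 0], [0, 0, 0], [0, 0, 0]], fingers=[1, 1, 1, 1, 1, 1])

```text
time: 9.9
position: [0.5167, -0.0413, 0.1329]
tool_rot: [2.16, 1.874, 0.329]
ft_force: [-0.2, 0.5, 0.1]
grip_width: 0.009
grip_force: 0.0
```

```bash
python3 - <<'E'
from h import *
s=where()
E
```

```text
case mm [-123.5  -85.6  132.9] az -8.1 tilt 20.0 roll -0.001 F [-0.2  0.5  0.1] q [ 0.17 -0.13 -0.16  2.18  0.04  0.75 -0.17] t 9.9
```

```bash
python3 - <<'E'
from h import *
plan([(case(-181,-85,108),-8,20),(case(-181,85,101),-8,20)])
E
```

```text
2 rows dp [[0.0, -0.031, 0.002], [0.001, -0.032, 0.002]] twist [-0.0, 0.001, -0.001]
4 rows dp [[0.042, -0.0, 0.002], [0.043, -0.001, 0.002], [0.042, -0.0, 0.001], [0.043, -0.001, 0.002]] twist [-0.0, -0.0, 0.0]
```

Emit:
apply_moves(dp=[[0, -0.03, 0.002], [0, -0.032, 0.002], [0.042, 0, 0.003], [0.043, 0, 0.002], [0.043, 0, 0.002], [0.043, 0, 0], [0, 0, 0]], twist=[[0, 0, 0], [0, 0, 0], [0, 0, 0], [0, 0, 0], [0, 0, 0], [0, 0, 0], [0, 0, 0]], fingers=[1, 1, 1, 1, 1, 1, 1])

```text
time: 10.6
position: [0.4844, 0.1429, 0.1001]
tool_rot: [2.155, 1.886, 0.332]
ft_force: [0.6, -0.3, 0.0]
grip_width: 0.003
grip_force: 0.0
```

```bash
python3 - <<'E'
from h import *
where()
plan([(case(-158,85,109),-8,20),(case(-120,85,135),-8,20)])
E
```

```text
case mm [-181.5   92.2  100.1] az -7.6 tilt 19.8 roll 0.002 F [ 0.6 -0.3  0. ] q [ 0.06 -0.09 -0.52  2.2   0.22  0.74 -0.74] t 10.6
1 rows dp [[-0.007, 0.025, -0.0]] twist [-0.003, -0.004, 0.006]
2 rows dp [[-0.0, 0.022, -0.006], [-0.0, 0.023, -0.006]] twist [0.0, -0.0, -0.0]
```

Emit:
apply_moves(dp=[[0, 0, 0], [0, 0.012, 0], [0, 0.011, 0], [0, 0.012, -0.003], [0, 0.012, -0.003], [0, 0.012, -0.003], [0, 0, 0]], twist=[[0, 0, 0], [0, 0, 0], [0, 0, 0], [0, 0, 0], [0, 0, 0], [0, 0, 0], [0, 0, 0]], fingers=[1, 1, 1, 1, 1, 1, 1])

```text
time: 11.3
position: [0.5382, 0.1281, 0.1291]
tool_rot: [2.163, 1.873, 0.329]
ft_force: [0.2, 0.6, -0.8]
grip_width: 0.005
grip_force: 0.0
```

```bash
python3 - <<'E'
from h import *
where()
plan([(case(-181,85,108),-8,20),(case(-181,0,130),-8,20)])
cv2.imwrite("pics/x4.png",cv2.resize(get_image("scene")[130:260,250:410,::-1],(640,520),interpolation=cv2.INTER_CUBIC))
E
```

```text
case mm [-126.1   85.1  129.1] az -8.2 tilt 19.9 roll 0.0 F [ 0.2  0.6 -0.8] q [ 0.09 -0.02 -0.48  2.08  0.23  0.79 -0.68] t 11.3
2 rows dp [[-0.0, -0.029, 0.001], [-0.0, -0.03, 0.0]] twist [-0.001, 0.001, -0.002]
2 rows dp [[-0.043, 0.004, -0.01], [-0.042, 0.004, -0.011]] twist [-0.0, -0.0, 0.0]
```

View pics/x4.png

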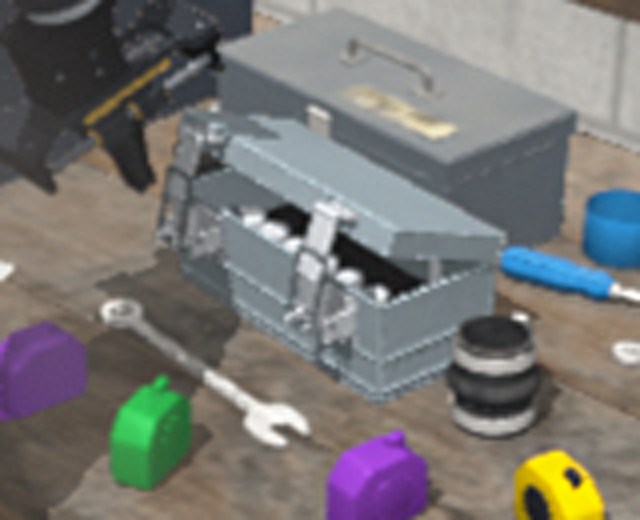

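Both levers stand upright and the lid has sprung partly open, with front edge from about (180,120) to (390,240). Next I bring the finger in between the levers and swing the lid.

```bash
python3 - <<'E'
from h import *
plan([(case(-181,85,115),-8,20),(case(-181,0,131),-8,20),(case(-62,0,131),-8,20)])
E
```

```text
2 rows dp [[-0.0, -0.027, -0.003], [-0.0, -0.028, -0.003]] twist [-0.002, 0.001, -0.001]
2 rows dp [[-0.043, 0.003, -0.007], [-0.042, 0.003, -0.008]] twist [0.0, -0.0, -0.0]
3 rows dp [[-0.0, 0.037, 0.014], [-0.0, 0.037, 0.013], [-0.0, 0.037, 0.014]] twist [0.0, -0.0, -0.0]
```

Emit:
apply_moves(dp=[[0, -0.028, -0.003], [0, -0.03, -0.003], [-0.043, 0.003, -0.008], [-0.043, 0.003, -0.008], [0, 0.028, -0.01], [0, 0.028, -0.01], [0, 0.028, -0.01], [0, 0.027, -0.01], [0, 0, 0], [0, 0, 0]], twist=[[0, 0, 0], [0, 0, 0], [0, 0, 0], [0, 0, 0], [0, 0, 0], [0, 0, 0], [0, 0, 0], [0, 0, 0], [0, 0, 0], [0, 0, 0]], fingers=[1, 1, 1, 1, 1, 1, 1, 1, 1, 1])

```text
time: 12.35
position: [0.5568, 0.0388, 0.2048]
tool_rot: [2.163, 1.877, 0.322]
ft_force: [-0.9, 0.5, -0.2]
grip_width: 0.006
grip_force: 0.0
```

```bash
python3 - <<'E'
from h import *
where()
L=[]
for a in np.arange(.6,1.81,.15):
    x=-122*np.cos(a)-12*np.sin(a)*-1*-1; z=122*np.sin(a)-12*np.cos(a)
    L.append((case(60+x-2.5,0,100+z-27.5),-8,20)); print(a.round(2),(60+x-2.5),100+z-27.5)
plan(L)
E
```

```text
case mm [-95.   -0.6 204.8] az -8.1 tilt 19.6 roll -0.002 F [-0.9  0.5 -0.2] q [ 0.14 -0.1  -0.31  1.99  0.09  0.92 -0.36] t 12.35
0.6 -49.966654699721175 131.4823543752782
0.75 -39.94570712288616 146.8796622963609
0.9 -27.73633904455086 160.606563355305
1.05 -13.612746549918896 172.35478094776934
1.2 2.10788492223913 181.86047543428154
1.35 19.07250388072903 188.91016940973591
1.5 36.90012155729159 193.3455419456822
1.65 55.19036809297456 195.0669841370589
1.8 73.5324839820183 194.03583610345686
2 rows dp [[0.0, 0.009, 0.042], [0.001, 0.009, 0.042]] twist [-0.003, 0.001, -0.001]
1 rows dp [[-0.0, 0.014, -0.011]] twist [-0.001, 0.0, 0.001]
1 rows dp [[-0.0, 0.017, -0.009]] twist [0.0, 0.0, -0.0]
1 rows dp [[-0.0, 0.017, -0.006]] twist [0.0, 0.0, -0.0]
1 rows dp [[-0.0, 0.018, -0.003]] twist [0.0, 0.0, -0.0]
1 rows dp [[-0.0, 0.018, -0.001]] twist [0.0, 0.0, -0.0]
1 rows dp [[-0.001, 0.019, 0.002]] twist [0.0, 0.0, -0.0]
1 rows dp [[0.0, 0.017, 0.004]] twist [0.0, 0.0, -0.0]
1 rows dp [[0.0, 0.017, 0.008]] twist [0.0, 0.0, -0.0]
```

I used the wrong z sign there, so the finger is 74 mm too high in front of the lid, in free space. Going straight down, then in.

Emit:
apply_moves(dp=[[0, -0.013, 0.035], [0, -0.013, 0.035], [0, 0, 0], [0, 0.021, 0.008], [0, 0.021, 0.008], [0, 0, 0]], twist=[[0, 0, 0], [0, 0, 0], [0, 0, 0], [0, 0, 0], [0, 0, 0], [0, 0, 0]], fingers=[1, 1, 1, 1, 1, 1])

```text
time: 12.95
position: [0.6031, 0.0321, 0.1315]
tool_rot: [2.162, 1.875, 0.326]
ft_force: [-0.4, 0.4, -0.0]
grip_width: 0.008
grip_force: 0.0
```

```bash
python3 - <<'E'
from h import *
where()
E
```

```text
case mm [-48.3  -0.7 131.5] az -8.1 tilt 19.8 roll -0.001 F [-0.4  0.4 -0. ] q [ 0.15  0.07 -0.32  1.99  0.18  0.77 -0.42] t 12.95
```

Emit:
apply_moves(dp=[[0, 0.014, -0.011], [0, 0.017, -0.009], [0, 0.017, -0.006], [0, 0.018, -0.003], [0, 0.018, -0.001], [0, 0, 0]], twist=[[0, 0, 0], [0, 0, 0], [0, 0, 0], [0, 0, 0], [0, 0, 0], [0, 0, 0]], fingers=[1, 1, 1, 1, 1, 1])

```text
time: 13.55
position: [0.6707, 0.0227, 0.1888]
tool_rot: [2.161, 1.875, 0.327]
ft_force: [0.7, 0.7, 0.4]
grip_width: 0.008
grip_force: 0.0
```

```bash
python3 - <<'E'
from h import *
where()
cv2.imwrite("pics/x5.png",cv2.resize(get_image("scene")[110:260,250:410,::-1],(640,600),interpolation=cv2.INTER_CUBIC))
E
```

```text
case mm [ 20.   -0.5 188.8] az -8.1 tilt 19.9 roll -0.001 F [0.7 0.7 0.4] q [ 0.15  0.16 -0.3   1.77  0.18  0.89 -0.37] t 13.55
```

View pics/x5.png

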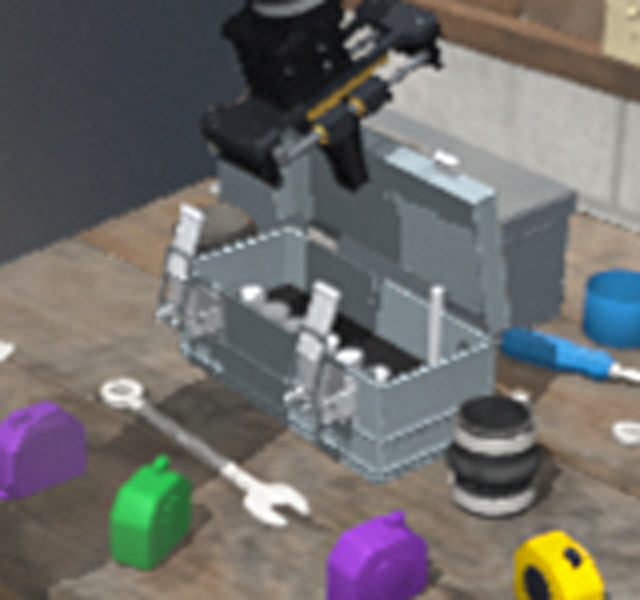

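The lid stands nearly upright with the finger behind its inner face at about (345,170). I'll push it on over centre, then back off.

Emit:
apply_moves(dp=[[0, 0.019, 0.002], [0, 0.017, 0.004], [0, 0.017, 0.007], [0, 0.007, 0.003], [0, 0, 0], [0, -0.02, -0.007], [0, -0.04, -0.014], [0, -0.04, -0.03], [0, -0.02, -0.04], [0, 0, 0]], twist=[[0, 0, 0], [0, 0, 0], [0, 0, 0], [0, 0, 0], [0, 0, 0], [0, 0, 0], [0, 0, 0], [0, 0, 0], [0, 0, 0], [0, 0, 0]], fingers=[1, 1, 1, 1, 1, 1, 1, 1, 1, 1])

```text
time: 14.6
position: [0.5862, 0.0363, 0.2416]
tool_rot: [2.156, 1.876, 0.329]
ft_force: [0.4, -0.5, 1.5]
grip_width: 0.003
grip_force: 0.0
```

```bash
python3 - <<'E'
from h import *
where()
for a in(1.4,1.6,1.85):
    x=60-122*np.cos(a)-12*np.sin(a); z=100+122*np.sin(a)-12*np.cos(a);print(a,[((proj("scene",case(x,y,z))-[250,110])*4).round(0).tolist() for y in(130,-130)])
cv2.imwrite("pics/x6.png",cv2.resize(get_image("scene")[110:260,250:410,::-1],(640,600),interpolation=cv2.INTER_CUBIC))
E
```

```text
case mm [-65.6   1.  241.6] az -7.9 tilt 20.0 roll -0.002 F [ 0.4 -0.5  1.5] q [ 0.16 -0.06 -0.32  1.88  0.1   0.99 -0.34] t 14.6
1.4 [[254.0, 96.0], [469.0, 202.0]]
1.6 [[277.0, 85.0], [493.0, 189.0]]
1.85 [[305.0, 78.0], [523.0, 180.0]]
```

View pics/x6.png

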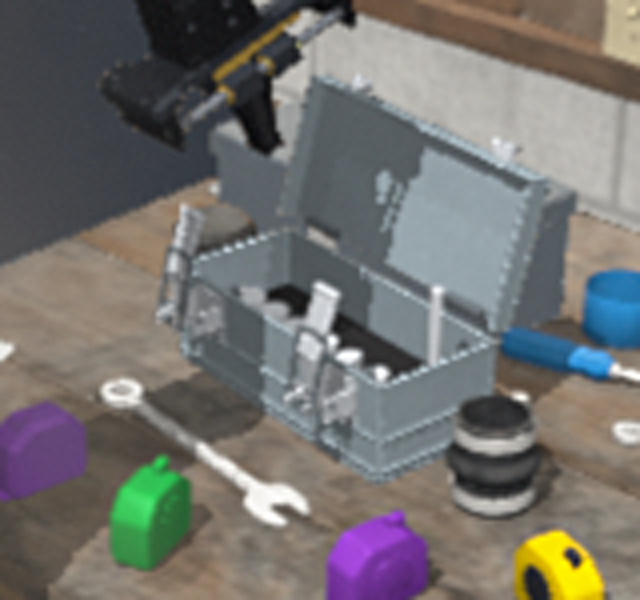

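The lid rests fully back: its edge runs from about (310,80) to (530,180), matching the predicted 1.85 rad line. Both levers are up, the tape stands on the bench, and the hand is clear.

```bash
python3 -c "
from bench import ctrl
print(ctrl.close_job())"
```

```text
the job is handed in; nothing more can be done
None
```

The job is done and handed in at about 14.6 s: the tape measure stands on the bench clear of the case, both latches are thrown open, and the lid rests back against its stop.

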